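# Read the griddle's temperature with the pocket infrared thermometer

## Task

Take the griddle's temperature: lift the red infrared thermometer out of its holster on the freely spinning lazy Susan, carry it over the splash guard without touching guard, griddle or hot plate, and hold it still and upright, lens end straight down, about two centimetres above the middle of the griddle, with its display turned to the open front of the guard so that the cook there can read it. Finish while still holding it there; leave the salt cellar standing on the lazy Susan, and the glass cup, the coaster and the turner where they are.

Things in the scene. Friction and masses are not known exactly. Their poses are not given: they have to be found in the camera images.
- thermometer_mid (a point): Centre of the loose infrared thermometer, half-way up: an upright stick 150 mm tall, 38 wide (y), 22 deep (x), about 0.1 kg; red, lowest 40 mm black, 34 x 20. +z points up, away from the lens; the +x face bears display and yellow button, the -x face is plain with a grey cover. It stands lens down in the holster with 4 to 6 mm play all round: lower 50 mm hidden, upper 100 mm free. Switched on.
- thermometer_lens (a point): Centre of the thermometer's lens (lower) end face, 75 mm below thermometer_mid along the stick; same axes.
- turntable: Lazy Susan; origin at the centre of its underside, z up. Wooden platter 256 mm across, upper face 22 mm above the counter, lip 8 mm higher. Fixed on the platter is a black open-topped holster, 38 x 54 mm outside, 30 x 46 inside, top 72 mm above the counter, centre 70 mm from the axis. The thermometer stands in it on the platter, display facing outward from the axis.
- platter (a joint): Turn of the platter from its starting place, rad, positive anticlockwise from above; no stops within reach, almost no friction.
- hotplate: Fixed hot plate with griddle and splash guard; origin on the counter below the griddle's middle, z up, +x to the guard's open front. Housing 300 mm wide (y), x -150 to 200. Griddle 260 mm square, aluminium, rim 10 mm high, small loop handle in front. Steel guard: back panel at x -135, side panels at y -135 and 135, top 153 mm above the counter, sides sloping down forward of x 54.
- griddle_mid (a point): Middle of the griddle's dark flat cooking surface, 62 mm above the counter; +x towards the guard's open front, z up.
- griddle_front (a point): Middle of the griddle's front edge at the guard's open side, 130 mm along +x from griddle_mid; same axes.
- salt_cellar: White plastic salt cellar with a flip lid, 60 mm in diameter, 49 mm tall, standing loose on the platter opposite the holster; origin at the centre of its underside, z up.
- glass_cup: Glass cup, 72 mm in diameter at the rim, 92 mm tall, standing on the coaster; origin at the centre of its underside.
- coaster: Round dark wooden coaster, 100 mm in diameter, 10 mm thick, on the counter; origin at the centre of its underside.
- turner: Green silicone turner lying on the counter, 308 mm long along its x, blade 75 mm wide at +x, 13 mm tall; origin on the underside, near the middle.
Mind the look-alikes: they are no part of the job. What is shaped like the part that bears thermometer_mid but turquoise is not meant. Leave any yellow look-alike of the salt_cellar alone.

How it is judged (in metres and radians):
On the way, in this order (a step that is already met when the one before it is completed fails the run):
1. the thermometer is lifted out of the holster, clear of the lazy Susan (height (world z) of thermometer_lens above 0.085 m and contact force between thermometer and turntable below 0.05 N and contact force between the fingers and thermometer above 0.5 N), for 0.1 s.
2. its lens end has come over the griddle from above the splash guard (horizontal distance between thermometer_lens and griddle_mid below 0.125 m and height (world z) of thermometer_lens above 0.13 m), for 0.05 s.
At the end, for the whole second after the job is handed in: Thermometer held still in the gripper, touching no part of the hot plate: lens within 15 mm of the griddle's middle, 8 to 32 mm above it, upright to 7 deg, display to the open front within about 30 deg; salt cellar standing on the platter; cup, coaster, turner within 20 mm of their starts (horizontal distance between thermometer_lens and griddle_mid below 0.015 m and z of thermometer_lens in the frame of griddle_mid between 0.008 and 0.032 m and angle between thermometer_mid's own z axis and vertical below 0.12 rad and x of griddle_front in the frame of thermometer_lens above 0.095 m and linear speed of thermometer below 0.02 m/s and contact force between the fingers and thermometer above 0.5 N and contact force between thermometer and hotplate below 0.05 N and angle between salt_cellar's own z axis and vertical below 0.2 rad and horizontal distance between salt_cellar and turntable below 0.11 m and distance of each of glass_cup, coaster, turner from where it was at the start of the episode below 0.02 m); the arm keeps its last pose, push and grip.
It fails at once if the thermometer touches the hot plate, griddle or splash guard (contact force between thermometer and hotplate above 0.3 N).
It fails at once if the robot bumps the hot plate, griddle or splash guard (contact force between any of the arm, the fingers and hotplate above 2 N).
It fails at once if the salt cellar is tipped over or leaves the lazy Susan (angle between salt_cellar's own z axis and vertical above 0.5 rad or horizontal distance between salt_cellar and turntable above 0.12 m).
It fails at once if the glass cup, the coaster or the turner is knocked away (distance of any of glass_cup, coaster, turner from where it was at the start of the episode above 0.03 m).
It also fails if it takes over 54 s, if anything falls off the work surface, if the arm or the gripper's body presses on something with over 40 N, if the wrist force passes 120 N, or if a joint passes its speed limit or range.

## Robot

A 6-joint arm with a two-finger parallel gripper is mounted at the origin on the work surface. World frame = base frame: x ahead of the robot, y to its left, z up, the work surface at z = 0. Lengths are in mm, angles in rad, forces in N, time in s.
With the tool pointing down it reaches from about 300 to 850 mm from the base axis. Payload 4.2 kg.
Tool frame: the origin (TCP) lies between the finger pads; the fingertips stand 11 mm ahead of it and the grasp point (between the pads) lies 8 mm behind it (arm.tcp_to_tips is the distance from the TCP to the fingertips, in mm); z points along the fingers, y is the line along which they close (so a half turn about z gives the same grasp; the last joint's range is limited). The gripper opens to 91 mm and grips with 3 to 60 N. Pads are 32 mm wide; open, the fingers measure 118 mm over their backs; the gripper's body (76 mm by 178 mm) begins 60 mm behind the grasp point.
Start: joints at [-1.282, 0.32, 1.565, -0, 1.257, -0.02], TCP at [174.754, -547.817, 224.976] pointing down, gripper open.
Joint ranges: [-3.11, 3.11], [-0.84, 2.01], [0.21, 2.61], [-1.34, 4.49], [0.05, 2.63], [-2.56, 2.56]. Speed limits (rad/s): [2.57, 2.57, 3.14, 3.14, 3.14, 3.14].

## Interface

Orientations are given as a rotation vector (axis times angle).
In Python, from rig import arm gives the robot as it stands.
- The arm moves only by the tool drive_tool, never from a script. Its argument "deltas" is a list of rows, each an object with "slide": the shift along the world's x, y, z as a fraction of full scale, a list of three; "turn": the turn, a rotation vector about the world's x, y, z as a fraction of full scale, a list of three. A call has 1 to 20 rows; each row is the pose to reach, as a shift and turn from the pose commanded when the call began, turning the shorter way round; what a row does not reach only later rows make up. Full scale, the value 1, is 0.5 m for a shift and pi rad for a turn. A row lasts 1/10 s, in which the tool goes at most 50 mm and 8.59 degrees, less where a joint would pass 70% of its speed; a pose out of reach is approached as far as the arm can. A call with a number of a shift or a turn outside -1 to 1 is refused whole. A call with a gripper value outside its range is refused whole. "jaw" is the gripper command: -1 is fully open, 1 is shut, values between are in proportion, set as the call begins (left out, the last holds). The fingers move at their own pace and stop on an object; "squeeze" is the grip in N (left out, the last holds). Time passes only in rows, so rows that repeat a pose let the fingers close. It gives the time, the measured TCP pose, the force, the opening and the grip force at its end, in the units of the state.
- arm.observe(): the state, without advancing time (a new reading comes with each control period).
- arm.grab_frame(name): name is "scene" or "top"; returns a dict with "frame" (384x512x3 uint8, red, green, blue), "range_z" (384x512 float32, mm along the optical axis (not along the pixel's ray), 0 where there is no reading), "camera_matrix" (3x3 intrinsics, pixels), "R" (3x3) and "t" (3): a world point X has camera coordinates R X + t. Camera axes: x right, y down, z forward; pixel columns grow to the right and rows downward; lengths in mm; the calibration is good to about 2 mm. A picture is of the moment at which its call begins.
- arm.sign_off(): hands the job in; it is judged then, once.
The state is a dict: "clock": time; "joints": joint angles; "qd": joint speeds; "effort": joint torques, N m; "ee_pos": TCP position; "ee_rot": TCP orientation; "contact_force": force on the tool from outside, world axes, zero at the start; "ft_torque": the same for the moment, N m; "finger_gap": finger opening in mm; "gripper_force": force on a finger pad.
Only numpy, scipy, OpenCV 4.12 (cv2) and the standard library are available. Lean on these libraries where they do the work, as an engineer would, in place of code of your own. Each camera call takes 0.05 s, during which the arm holds its last target. There are 200 camera calls.

## Working session

There is one attempt and no reset: what is moved stays moved. The work goes in short steps, Python scripts to look and compute and a tool call to move; the robot and the scene stay as the last step left them, time stands still between calls to the robot, and variables do not carry over. Pictures are saved under pics/ and viewed, at most 10 in all, crops included, and the job is handed in when it is done.

Besides the shell and the picture viewer there is one more tool, called after "Emit:" as a command line: name --argument value ..., lists and objects as JSON in quotes. drive_tool: Moves the arm, as the interface text tells. Its arguments: {"type":"object","properties":{"deltas":{"type":"array","items":{"type":"object","properties":{"slide":{"type":"array","items":{"type":"number","minimum":-1,"maximum":1}},"turn":{"type":"array","items":{"type":"number","minimum":-1,"maximum":1}}}}},"jaw":{"type":"number"},"squeeze":{"type":"number"}},"required":["deltas"]}

```bash
mkdir -p pics; ls; cat > h.py <<'E'
import numpy as np, cv2
from rig import arm
def grab(n):
    f=arm.grab_frame(n); return f
def save(f,p,crop=None,s=1):
    im=cv2.cvtColor(f["frame"],cv2.COLOR_RGB2BGR)
    if crop: a,b,c,d=crop; im=im[b:d,a:c]
    cv2.imwrite("pics/"+p,cv2.resize(im,None,fx=s,fy=s,interpolation=cv2.INTER_CUBIC))
def cloud(f):
    z=f["range_z"].astype(float);K=f["camera_matrix"];v,u=np.indices(z.shape)
    c=np.stack([(u-K[0,2])/K[0,0]*z,(v-K[1,2])/K[1,1]*z,z],-1)
    P=(c-f["t"])@f["R"]; P[z<=0]=np.nan; return P
E
python3 - <<'E'
from h import *
for n in("scene","top"):
    f=grab(n); np.savez(n+".npz",**f); save(f,n+"0.png",s=1.5); print(n,-f["R"].T@f["t"])
s=arm.observe();print(s["clock"],s["ee_pos"],s["ee_rot"],s["finger_gap"])
E
```

```text
pics
scene [1692.36320436   75.13943723 1306.53724825]
top [ 433.77666098    2.0910811  1393.97879352]
0.1 [ 174.63189331 -547.40644842  224.21484758] [-3.10271000e+00 -4.82911459e-01  3.72213346e-04] 91.40572253029316
```

View pics/scene0.png

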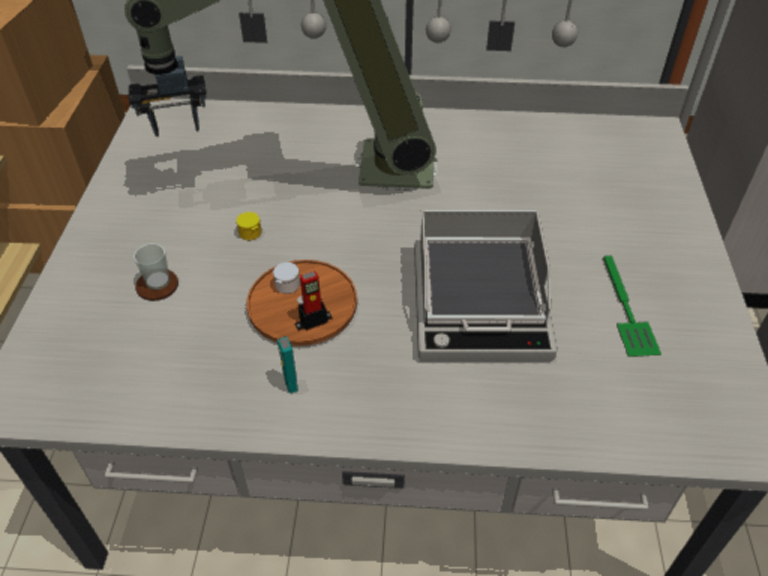

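View pics/top0.png

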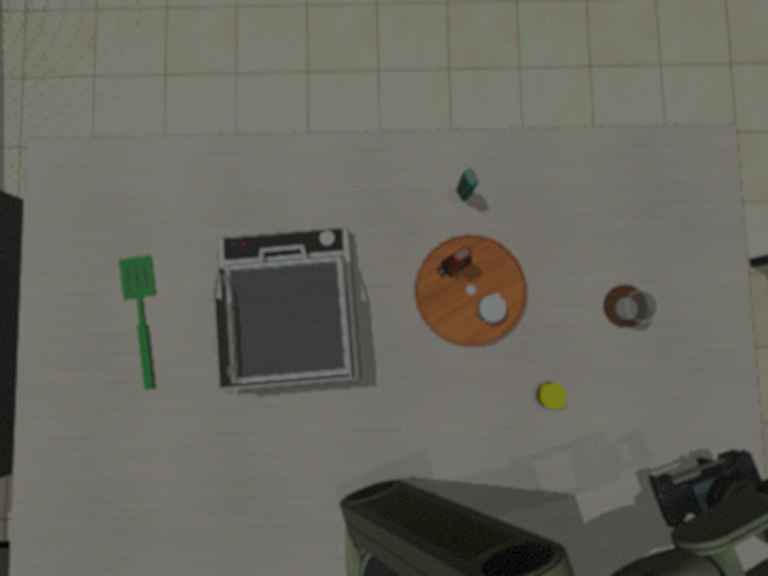

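Scene view (1.5x pixels): red stick in the black holster on the platter at (311,297), white salt cellar at (286,275). The turquoise stick at (288,365) stands on the counter and the yellow cellar is at (249,226). The hot plate is at (485,285) with its open front facing the camera, i.e. world +x. The red stick fits the description by colour and by being in the holster, so I'll confirm it in a crop and measure.

```bash
cat > m.py <<'E'
from h import *
def masks(f):
    h=cv2.cvtColor(f["frame"],cv2.COLOR_RGB2HSV); H,S,V=[h[...,i].astype(int) for i in range(3)]
    return H,S,V
def rect(p): 
    r=cv2.minAreaRect(p.astype(np.float32)[:,:2]); return np.round(r[0],1),np.round(r[1],1),round(r[2],1)
E
python3 - <<'E'
from m import *
fs={n:dict(np.load(n+".npz")) for n in("scene","top")}
save(fs["scene"],"crop.png",(155,160,250,275),5)
for n,f in fs.items():
    P=cloud(f);H,S,V=masks(f);x,y,z=P[...,0],P[...,1],P[...,2]
    near=(x>300)&(x<800)&(y>-400)&(y<20)
    red=near&((H<6)|(H>172))&(S>140)&(z>75)
    print(n,"red",red.sum(),np.nanmin(P[red],0).round(1),np.nanmax(P[red],0).round(1))
    t=red&(z>165); print(" top rect",t.sum(),z[red].max(),rect(P[t]) if t.sum()>4 else"")
    wood=near&(z>12)&(z<38)&(H>5)&(H<22)&(S>90)
    hull=cv2.convexHull(P[wood][:,:2].astype(np.float32)); print(" platter",cv2.minEnclosingCircle(hull),np.median(z[wood]))
    bl=near&(V<60)&(z>55)&(z<82); print(" holster",bl.sum(),rect(P[bl]))
    wh=near&(S<60)&(z>60)&(z<90)&(V>110);print(" salt",wh.sum(),np.nanmedian(P[wh],0).round(1),rect(P[wh]) if wh.sum()>4 else"")
    g=(x>250)&(x<720)&(y>20)&(y<420)
    d=g&(z>55)&(z<68)&(V<95);print(" griddle",d.sum(),rect(P[d]),np.median(z[d]))
    gd=g&(z>120)&(z<175);print(" guard",rect(P[gd]),np.nanmin(P[gd],0).round(),np.nanmax(P[gd],0).round())
    hp=g&(z>15)&(z<200);print(" hot",rect(P[hp]))
E
```

```text
scene red 163 [ 608.8 -176.7   75.6] [ 635.8 -138.6  174.8]Traceback (most recent call last):
  File "<stdin>", line 9, in <module>
  File "m.py", line 6, in rect
    r=cv2.minAreaRect(p.astype(np.float32)[:,:2]); return np.round(r[0],1),np.round(r[1],1),round(r[2],1)
cv2.error: OpenCV(4.12.0) /io/opencv/modules/imgproc/src/convhull.cpp:143: error: (-215:Assertion failed) total >= 0 && (depth == CV_32F || depth == CV_32S) in function 'convexHull'
```

View pics/crop.png

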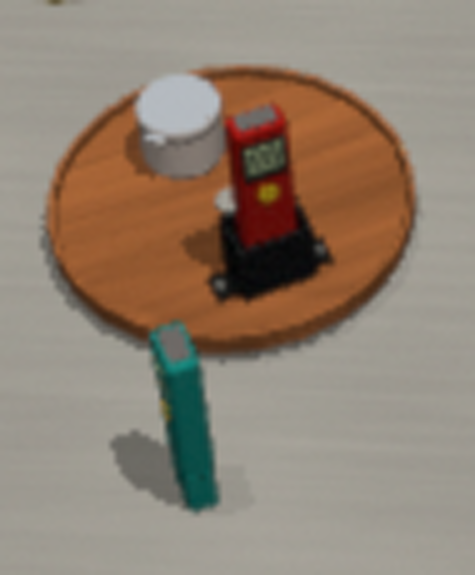

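The crop shows the red stick with display and yellow button at about (262,175), standing in the black holster and facing outward. The turquoise look-alike at (185,415) stands off the platter, so red is the target.

```bash
sed -i 's/p.astype(np.float32)\[:,:2\]/np.ascontiguousarray(p[:,:2],dtype=np.float32)/' m.py
python3 - <<'E'
from m import *
fs={n:dict(np.load(n+".npz")) for n in("scene","top")}
for n,f in fs.items():
    P=cloud(f);H,S,V=masks(f);x,y,z=P[...,0],P[...,1],P[...,2]
    near=(x>300)&(x<800)&(y>-400)&(y<20)
    red=near&((H<6)|(H>172))&(S>140)&(z>75)
    print(n,"red",red.sum(),np.nanmin(P[red],0).round(1),np.nanmax(P[red],0).round(1))
    t=near&(z>162)&(z<185); print(" top rect",t.sum(),rect(P[t]) if t.sum()>4 else"",P[t].mean(0).round(1))
    wood=near&(z>12)&(z<38)&(H>5)&(H<22)&(S>90)
    hull=cv2.convexHull(np.ascontiguousarray(P[wood][:,:2],dtype=np.float32)); print(" platter",cv2.minEnclosingCircle(hull),np.median(z[wood]))
    bl=near&(V<60)&(z>55)&(z<82); print(" holster",bl.sum(),rect(P[bl]) if bl.sum()>4 else"")
    wh=near&(z>60)&(z<80)&(V>110)&(S<80);print(" salt",wh.sum(),rect(P[wh]) if wh.sum()>4 else"")
    g=(x>250)&(x<720)&(y>20)&(y<420)
    d=g&(z>55)&(z<68)&(V<95);print(" griddle",d.sum(),rect(P[d]),np.median(z[d]))
    gd=g&(z>120)&(z<175);print(" guard",rect(P[gd]),np.nanmin(P[gd],0).round(),np.nanmax(P[gd],0).round())
    hp=g&(z>15)&(z<200);print(" hot",rect(P[hp]))
    # red front face: points, fit plane normal
    fr=red&(z>80)&(z<165); p=P[fr]
    if n=="scene":
        A=np.c_[p[:,1],p[:,2],np.ones(len(p))]
        for _ in range(3):
            c=np.linalg.lstsq(A,p[:,0],rcond=None)[0]; r=p[:,0]-A@c; k=abs(r)<2.5*r.std(); A,p=A[k],p[k]
        print(" face x=a*y+b*z+c",c.round(4),"yaw deg",np.degrees(np.arctan2(-c[0],1)),r.std())
E
```

```text
scene red 163 [ 608.8 -176.7   75.6] [ 635.8 -138.6  174.8]
 top rect 74 (array([ 619., -156.]), array([20.3, 37.5]), 28.8) [ 619.7 -156.6  170.9]
 platter ((558.0121459960938, -193.16226196289062), 130.9100799560547) 23.960484837155434
 holster 103 (array([ 692.2, -183.4]), array([ 58.9, 206.1]), 71.3)
 salt 187 (array([ 509. , -234.1]), array([59.8, 58.1]), 23.6)
 griddle 3027 (array([530.6, 220.9]), array([322.6, 270.9]), 3.8) 63.637044630605345
 guard (array([476.1, 218.2]), array([249.9, 276.8]), 3.2) [345.  75. 120.] [602. 360. 163.]
 hot (array([523. , 221.3]), array([355.6, 301. ]), 3.7)
 face x=a*y+b*z+c [-4.41500e-01 -3.24000e-02  5.61004e+02] yaw deg 23.822773603963952 2.8419597828444414
top red 46 [ 598.9 -172.    83.5] [ 625.9 -136.7  175.6]
 top rect 87 (array([ 615.4, -156.6]), array([22.1, 38.6]), 25.8) [ 614.5 -155.5  171.7]
 platter ((554.9546508789062, -192.08067321777344), 127.1534423828125) 22.682056942858992
 holster 82 (array([ 684.6, -173.1]), array([ 58.8, 204.3]), 76.6)
 salt 231 (array([ 510.7, -232.6]), array([52.9, 55.2]), 24.2)
 griddle 5082 (array([519.3, 220.9]), array([316.4, 270.6]), 3.7) 63.10365225624355
 guard (array([474.9, 219. ]), array([236.2, 275.2]), 3.6) [349.  75. 120.] [601. 362. 160.]
 hot (array([519.2, 222.4]), array([350.2, 301.3]), 3.6)
```

Emit:
drive_tool --deltas '[{"slide": [0.06, 0.05, 0.07], "turn": [0, 0, 0.04]}, {"slide": [0.13, 0.115, 0.07], "turn": [0, 0, 0.08]}, {"slide": [0.2, 0.175, 0.07], "turn": [0, 0, 0.12]}, {"slide": [0.27, 0.24, 0.07], "turn": [0, 0, 0.16]}, {"slide": [0.34, 0.3, 0.07], "turn": [0, 0, 0.2]}, {"slide": [0.41, 0.36, 0.07], "turn": [0, 0, 0.24]}, {"slide": [0.48, 0.425, 0.07], "turn": [0, 0, 0.28]}, {"slide": [0.55, 0.485, 0.07], "turn": [0, 0, 0.32]}, {"slide": [0.62, 0.55, 0.07], "turn": [0, 0, 0.36]}, {"slide": [0.69, 0.61, 0.07], "turn": [0, 0, 0.4]}, {"slide": [0.75, 0.66, 0.07], "turn": [0, 0, 0.44]}, {"slide": [0.8, 0.71, 0.07], "turn": [0, 0, 0.48]}, {"slide": [0.85, 0.75, 0.07], "turn": [0, 0, 0.52]}, {"slide": [0.875, 0.775, 0.07], "turn": [0, 0, 0.55]}, {"slide": [0.884, 0.783, 0.07], "turn": [0, 0, 0.557]}, {"slide": [0.884, 0.783, 0.07], "turn": [0, 0, 0.557]}, {"slide": [0.884, 0.783, 0.07], "turn": [0, 0, 0.557]}, {"slide": [0.884, 0.783, 0.07], "turn": [0, 0, 0.557]}]' --jaw -1

```text
clock: 1.9
ee_pos: [616.0, -157.2, 260.2]
ee_rot: [-1.622, -2.69, 0.0]
contact_force: [-0.7, -0.9, 1.1]
finger_gap: 91.0
gripper_force: 0.0
```

```bash
python3 - <<'E'
from m import *
f=grab("scene"); save(f,"c2.png",(140,90,270,250),4)
P=cloud(f);H,S,V=masks(f);x,y,z=P[...,0],P[...,1],P[...,2]
b=(x>520)&(x<720)&(y>-260)&(y<-60)&(z>240)&(z<285)
u=np.array([np.cos(np.radians(28)),np.sin(np.radians(28))]);d=(P[b][:,:2]-[616,-157.2])
print("fingers along close",np.histogram(d@u,bins=range(-80,81,20))[0],"across",np.percentile(d@[-u[1],u[0]],[2,50,98]))
t=(x>560)&(x<700)&(y>-200)&(y<-110)&(z>160)&(z<180);print("stick top",t.sum(),rect(P[t]),"red offset", )
E
```

```text
fingers along close [ 0 24  0  0  0  0 81  1] across [-18.2299558   -3.81610275  17.21767498]
stick top 83 (array([ 619.1, -156.7]), array([22.2, 37.7]), 27.2) red offset
```

View pics/c2.png

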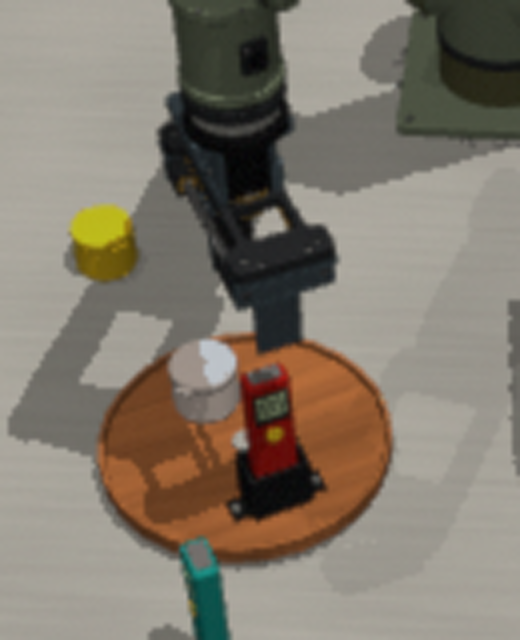

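The gripper's front finger at (278,315) is above the stick at (270,420), with its faces parallel to the stick's. I'll descend straight.

Emit:
drive_tool --deltas '[{"slide": [0.002, 0.001, -0.04]}, {"slide": [0.002, 0.001, -0.1]}, {"slide": [0.002, 0.001, -0.16]}, {"slide": [0.002, 0.001, -0.2]}, {"slide": [0.002, 0.001, -0.23]}, {"slide": [0.002, 0.001, -0.25]}, {"slide": [0.002, 0.001, -0.262]}, {"slide": [0.002, 0.001, -0.262]}, {"slide": [0.002, 0.001, -0.262]}]' --jaw -1

```text
$.deltas[0]: bad value
```

Emit:
drive_tool --deltas '[{"slide": [0, 0, 0]}, {"slide": [0, 0, 0]}, {"slide": [0, 0, 0]}, {"slide": [0, 0, 0]}, {"slide": [0, 0, 0]}, {"slide": [0, 0, 0]}, {"slide": [0, 0, 0]}, {"slide": [0, 0, 0]}, {"slide": [0, 0, 0]}, {"slide": [0, 0, 0]}]' --jaw 1 --squeeze 15

```text
$.deltas[0]: bad value
```

Emit:
drive_tool --deltas '[{"slide": [0.002, 0.001, -0.04], "turn": [0, 0, 0]}, {"slide": [0.002, 0.001, -0.1], "turn": [0, 0, 0]}, {"slide": [0.002, 0.001, -0.16], "turn": [0, 0, 0]}, {"slide": [0.002, 0.001, -0.2], "turn": [0, 0, 0]}, {"slide": [0.002, 0.001, -0.23], "turn": [0, 0, 0]}, {"slide": [0.002, 0.001, -0.25], "turn": [0, 0, 0]}, {"slide": [0.002, 0.001, -0.262], "turn": [0, 0, 0]}, {"slide": [0.002, 0.001, -0.262], "turn": [0, 0, 0]}, {"slide": [0.002, 0.001, -0.262], "turn": [0, 0, 0]}]' --jaw -1

```text
clock: 2.85
ee_pos: [618.2, -156.1, 129.8]
ee_rot: [1.619, 2.691, 0.001]
contact_force: [0.8, -0.3, 0.5]
finger_gap: 90.9
gripper_force: 0.0
```

Emit:
drive_tool --deltas '[{"slide": [0, 0, 0], "turn": [0, 0, 0]}, {"slide": [0, 0, 0], "turn": [0, 0, 0]}, {"slide": [0, 0, 0], "turn": [0, 0, 0]}, {"slide": [0, 0, 0], "turn": [0, 0, 0]}, {"slide": [0, 0, 0], "turn": [0, 0, 0]}, {"slide": [0, 0, 0], "turn": [0, 0, 0]}, {"slide": [0, 0, 0], "turn": [0, 0, 0]}, {"slide": [0, 0, 0], "turn": [0, 0, 0]}, {"slide": [0, 0, 0], "turn": [0, 0, 0]}, {"slide": [0, 0, 0], "turn": [0, 0, 0]}]' --jaw 1 --squeeze 15

```text
clock: 3.85
ee_pos: [617.7, -155.8, 128.9]
ee_rot: [-1.619, -2.692, 0.0]
contact_force: [0.0, 0.5, -0.5]
finger_gap: 22.0
gripper_force: 15.0
```

Opening is 22.0 mm with 15 N, so it's gripped across the depth as planned. Lifting.

Emit:
drive_tool --deltas '[{"slide": [0, 0, 0.01], "turn": [0, 0, 0]}, {"slide": [0, 0, 0.03], "turn": [0, 0, 0]}, {"slide": [0, 0, 0.05], "turn": [0, 0, 0]}, {"slide": [0, 0, 0.08], "turn": [0, 0, 0]}, {"slide": [0, 0, 0.11], "turn": [0, 0, 0]}, {"slide": [0, 0, 0.14], "turn": [0, 0, 0]}, {"slide": [0, 0, 0.17], "turn": [0, 0, 0]}, {"slide": [0, 0, 0.2], "turn": [0, 0, 0]}, {"slide": [0, 0, 0.23], "turn": [0, 0, 0]}, {"slide": [0, 0, 0.26], "turn": [0, 0, 0]}, {"slide": [0, 0, 0.29], "turn": [0, 0, 0]}, {"slide": [0, 0, 0.32], "turn": [0, 0, 0]}, {"slide": [0, 0, 0.34], "turn": [0, 0, 0]}, {"slide": [0, 0, 0.36], "turn": [0, 0, 0]}, {"slide": [0, 0, 0.36], "turn": [0, 0, 0]}, {"slide": [0, 0, 0.36], "turn": [0, 0, 0]}]'

```text
clock: 5.45
ee_pos: [617.6, -155.8, 308.8]
ee_rot: [-1.619, -2.692, 0.0]
contact_force: [-0.5, 0.2, -0.8]
finger_gap: 22.1
gripper_force: 15.0
```

```bash
cat > st.py <<'E'
from m import *
# stick pose from scene+top clouds: red/black column points around TCP
s=arm.observe();e=np.array(s["ee_pos"]);print(s["clock"],e.round(1),s["finger_gap"],s["gripper_force"])
for n in("scene","top"):
    f=grab(n);P=cloud(f);H,S,V=masks(f);d=P-e
    m=(np.hypot(d[...,0],d[...,1])<45)&(d[...,2]>-125)&(d[...,2]<-18)
    print(n,m.sum(),"zmin",(d[...,2][m].min()).round(1) if m.any() else"")
    if n=="scene":
        save(f,"st%d.png"%int(s["clock"]*10),(140,60,400,250),3)
        for a,b in((-120,-90),(-90,-60),(-60,-30)):
            k=m&(d[...,2]>=a)&(d[...,2]<b)
            q=d[k]; c=np.linalg.lstsq(np.c_[q[:,1],np.ones(len(q))],q[:,0],rcond=None)[0]
            print(" z",a,"n",k.sum(),"median d",np.median(q,0).round(1),"y range",np.percentile(q[:,1],[3,97]).round(1),"yaw",np.degrees(np.arctan(-c[0])).round(1))
E
python3 st.py
```

```text
5.45 [ 617.6 -155.8  308.8] 22.115845545607392 14.999727755784988
scene 246 zmin -108.5
 z -120 n 36 median d [  8.9   0.9 -96.2] y range [-18.8  16. ] yaw 10.4
 z -90 n 83 median d [  9.1   1.6 -74.8] y range [-16.6  17.2] yaw 19.9
 z -60 n 88 median d [  9.4   2.5 -45.4] y range [-17.4  18.4] yaw 21.1
top 0 zmin
```

Held upright, lens about 107 mm below the TCP (z about 201). Carrying it over the guard.

Emit:
drive_tool --deltas '[{"slide": [-0.003, 0.01, 0], "turn": [0, 0, -0.002]}, {"slide": [-0.01, 0.03, 0], "turn": [0, 0, -0.006]}, {"slide": [-0.02, 0.06, 0], "turn": [0, 0, -0.011]}, {"slide": [-0.032, 0.1, 0], "turn": [0, 0, -0.018]}, {"slide": [-0.048, 0.15, 0], "turn": [0, 0, -0.027]}, {"slide": [-0.065, 0.2, 0], "turn": [0, 0, -0.036]}, {"slide": [-0.081, 0.25, 0], "turn": [0, 0, -0.045]}, {"slide": [-0.097, 0.3, 0], "turn": [0, 0, -0.054]}, {"slide": [-0.113, 0.35, 0], "turn": [0, 0, -0.062]}, {"slide": [-0.129, 0.4, 0], "turn": [0, 0, -0.071]}, {"slide": [-0.145, 0.45, 0], "turn": [0, 0, -0.08]}, {"slide": [-0.162, 0.5, 0], "turn": [0, 0, -0.089]}, {"slide": [-0.178, 0.55, 0], "turn": [0, 0, -0.098]}, {"slide": [-0.194, 0.6, 0], "turn": [0, 0, -0.107]}, {"slide": [-0.21, 0.65, 0], "turn": [0, 0, -0.116]}, {"slide": [-0.224, 0.695, 0], "turn": [0, 0, -0.124]}, {"slide": [-0.235, 0.73, 0], "turn": [0, 0, -0.13]}, {"slide": [-0.241, 0.745, 0], "turn": [0, 0, -0.133]}, {"slide": [-0.243, 0.752, 0], "turn": [0, 0, -0.134]}, {"slide": [-0.243, 0.752, 0], "turn": [0, 0, -0.134]}]'

```text
clock: 7.55
ee_pos: [496.1, 220.2, 308.9]
ee_rot: [2.145, 2.295, -0.0]
contact_force: [-0.1, 0.2, -0.6]
finger_gap: 21.9
gripper_force: 15.0
```

```bash
python3 st.py; python3 - <<'E'
from m import *
# griddle middle from the dark inner surface before the move, rays cast onto z=62
for n in("scene","top"):
    f=dict(np.load(n+".npz"));P=cloud(f);x,y,z=P[...,0],P[...,1],P[...,2]
    K,R,t=f["camera_matrix"],f["R"],f["t"];C=-R.T@t
    H,S,V=masks(f);m=((V<100)&(z>54)&(z<68)&(x>330)&(x<640)&(y>60)&(y<380)).astype(np.uint8)
    m=cv2.morphologyEx(m,cv2.MORPH_OPEN,np.ones((7,7)))
    c=max(cv2.findContours(m,0,2)[0],key=cv2.contourArea)[:,0].astype(float)
    r=np.c_[(c[:,0]-K[0,2])/K[0,0],(c[:,1]-K[1,2])/K[1,1],np.ones(len(c))]@R
    q=C+r*((62-C[2])/r[:,2])[:,None];print(n,rect(q),"x",q[:,0].min().round(),q[:,0].max().round())
E
```

```text
7.55 [496.1 220.2 308.9] 21.947818788859085 14.999719262123108
scene 233 zmin -105.6
 z -120 n 34 median d [  7.3  -2.7 -98.7] y range [-18.5  13.8] yaw -3.1
 z -90 n 77 median d [  9.1  -2.2 -74.3] y range [-18.4  14.4] yaw 3.0
 z -60 n 89 median d [  9.1  -2.3 -45.8] y range [-20.4  15.9] yaw -1.4
top 32 zmin -95.1
scene (array([438.7, 281.8]), array([24.9, 52.3]), 87.6) x 413.0 464.0
top (array([521.3, 220.2]), array([186.8, 233.7]), 4.0) x 428.0 620.0
```

View pics/st75.png

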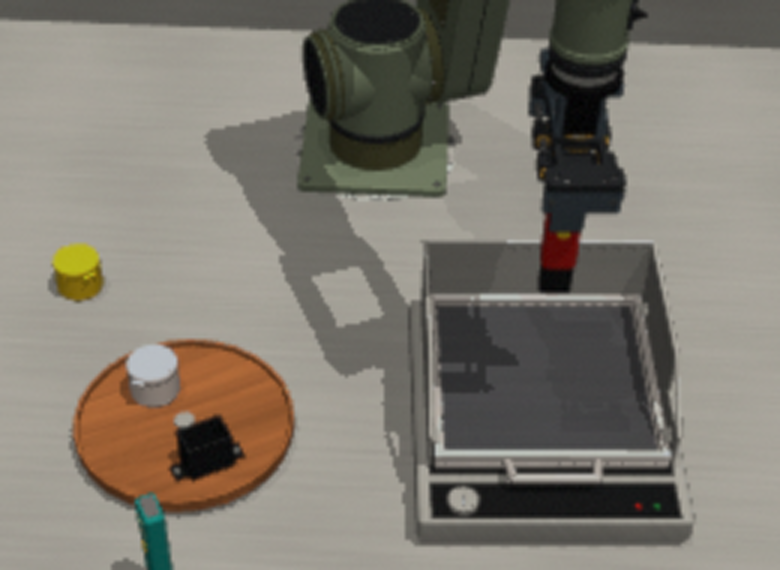

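The picture shows the red stick upright over the griddle, black lens end at (555,280) and yellow button facing front. The salt cellar still stands at (152,375). Griddle rim corners are at about (436,298), (642,296), (432,460) and (671,462); I'll cast those as a cross-check on the centre.

```bash
python3 - <<'E'
from m import *
f=dict(np.load("scene.npz"));K,R,t=f["camera_matrix"],f["R"],f["t"];C=-R.T@t
c=np.array([(436,298),(642,296),(432,460),(671,462)])/3+[140,60]
r=np.c_[(c[:,0]-K[0,2])/K[0,0],(c[:,1]-K[1,2])/K[1,1],np.ones(4)]@R
q=C+r*((72-C[2])/r[:,2])[:,None];print(q.round(1),q.mean(0))
E
```

```text
[[380.9  94.5  72. ]
 [360.8 343.9  72. ]
 [638.6  96.7  72. ]
 [624.3 357.1  72. ]] [501.15340008 223.04796561  72.        ]
```

The corner cross-check agrees within a few mm. Descending.

Emit:
drive_tool --deltas '[{"slide": [0.004, 0.002, -0.01], "turn": [0, 0, 0]}, {"slide": [0.004, 0.002, -0.03], "turn": [0, 0, 0]}, {"slide": [0.004, 0.002, -0.055], "turn": [0, 0, 0]}, {"slide": [0.004, 0.002, -0.08], "turn": [0, 0, 0]}, {"slide": [0.004, 0.002, -0.105], "turn": [0, 0, 0]}, {"slide": [0.004, 0.002, -0.13], "turn": [0, 0, 0]}, {"slide": [0.004, 0.002, -0.155], "turn": [0, 0, 0]}, {"slide": [0.004, 0.002, -0.175], "turn": [0, 0, 0]}, {"slide": [0.004, 0.002, -0.195], "turn": [0, 0, 0]}, {"slide": [0.004, 0.002, -0.21], "turn": [0, 0, 0]}, {"slide": [0.004, 0.002, -0.222], "turn": [0, 0, 0]}, {"slide": [0.004, 0.002, -0.232], "turn": [0, 0, 0]}, {"slide": [0.004, 0.002, -0.237], "turn": [0, 0, 0]}, {"slide": [0.004, 0.002, -0.238], "turn": [0, 0, 0]}, {"slide": [0.004, 0.002, -0.238], "turn": [0, 0, 0]}, {"slide": [0.004, 0.002, -0.238], "turn": [0, 0, 0]}, {"slide": [0.004, 0.002, -0.238], "turn": [0, 0, 0]}, {"slide": [0.004, 0.002, -0.238], "turn": [0, 0, 0]}]'

```text
clock: 9.45
ee_pos: [498.3, 221.2, 190.2]
ee_rot: [2.146, 2.294, 0.001]
contact_force: [0.4, 0.6, -1.2]
finger_gap: 22.1
gripper_force: 15.0
```

```bash
python3 st.py; ls pics
```

```text
9.45 [498.3 221.2 190.2] 22.110293526536736 14.999685287475586
scene 323 zmin -125.0
 z -120 n 32 median d [  8.5  -2.5 -98. ] y range [-16.7  30.9] yaw 2.1
 z -90 n 63 median d [  9.1  -1.4 -76.5] y range [-18.   15.6] yaw 3.0
 z -60 n 80 median d [  9.5  -2.4 -45.8] y range [-20.3  16.5] yaw 2.2
top 82 zmin -124.9
c2.png
crop.png
scene0.png
st54.png
st75.png
st94.png
top0.png
```

View pics/st94.png

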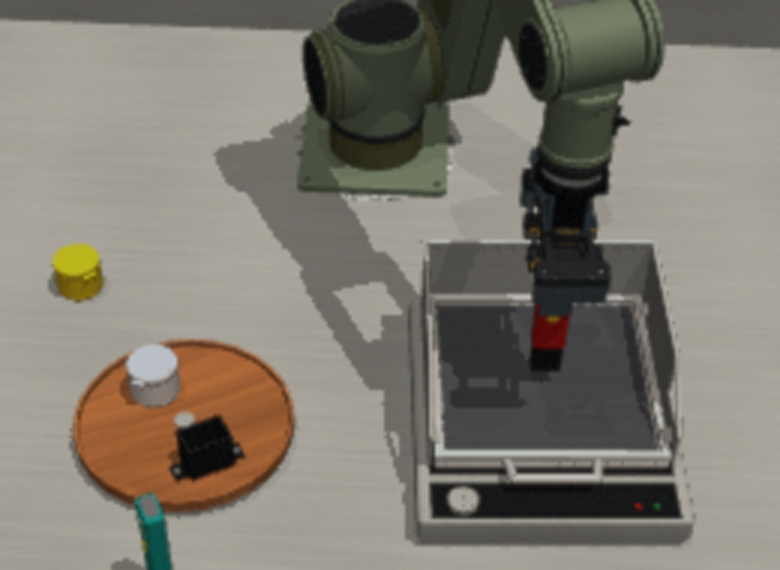

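The lens end at (546,368) hovers over the middle of the griddle, upright, yellow button to the front. The salt cellar is standing on the platter. The TCP puts the lens about 21 mm above the surface, so I'm handing it in.

```bash
python3 -c "from rig import arm; print(arm.sign_off())"
```

```text
the job is handed in; nothing more can be done
None
```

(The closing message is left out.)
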